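# Next roller onto the laser line

## Robot

A 7-joint arm with a two-finger parallel gripper is mounted at the origin on the work surface. World frame = base frame: x ahead of the robot, y to its left, z up, the work surface at z = 0. Lengths are in m, angles in rad, forces in N, time in s.
With the tool pointing down it reaches from about 0.4 to 0.85 m from the base axis. Payload 4.5 kg.
Tool frame: the origin (TCP) lies on the centre line of the jaws, within the pads' length; the fingertips stand 17 mm ahead of it and the grasp point (between the pads) lies 2 mm behind it (r.tip_reach is the distance from the TCP to the fingertips, in m); z points along the fingers, y is the line along which they close (so a half turn about z gives the same grasp; the last joint's range is limited). The gripper opens to 88 mm and grips with 3 to 60 N. Pads are 18 mm wide; open, the fingers measure 123 mm over their backs; the gripper's body (75 mm by 187 mm) begins 45 mm behind the grasp point.
Start: joints at [-1.315, 0.689, -0.195, 1.565, 0.157, 0.902, -0.215], TCP at [0.137, 0.61, 0.256] pointing down, gripper open.
Joint ranges: [-3.01, 3.01], [-0.46, 2.08], [-1.47, 1.51], [0.13, 2.56], [-1, 4.14], [0.04, 2.09], [-2.66, 2.66]. Speed limits (rad/s): [2.57, 2.57, 3.14, 3.14, 3.14, 3.14, 3.14].

## Interface

Orientations are given as a unit quaternion [x, y, z, w].
In Python, from plant import r gives the robot as it stands.
- The arm moves only by the tool step_arm, never from a script. Its argument "steps" is a list of rows, each a list of 7 numbers: the shift along the tool's x, y, z in cm, then the turn, a rotation vector about the tool's x, y, z in degrees, then the gripper's target within -1 to 1 (shut at 1, half-way at 0, fully open at -1). A call has 1 to 8 rows; each row shifts and turns the commanded pose from where the row before left it, along the tool's axes as they then stand; what a row does not reach is not made up. A row lasts 1/8 s, in which the tool goes at most 62.5 mm and 10.7 degrees, less where a joint would pass 70% of its speed; a pose out of reach is approached as far as the arm can. A call with a gripper value outside its range is refused whole. The fingers move at their own pace and stop on an object; "force" is the grip in N (left out, the last holds). Time passes only in rows, so rows that do not move let the fingers close. It gives the time, the measured TCP pose, the force, the opening and the grip force at its end, in the units of the state.
- r.get_state(): the state, without advancing time (a new reading comes with each control period).
- r.snapshot(name): name is "scene" or "top"; returns a dict with "pixels" (400x640x3 uint8, red, green, blue), "fx", "fy", "cx", "cy" (pixels), "dist_coeffs" ([k1, k2, p1, p2, k3] as OpenCV has them; the pictures are not rectified), "cam_to_world" (4x4, takes a point from camera to world coordinates). Camera axes: x right, y down, z forward; pixel columns grow to the right and rows downward; lengths in m; the calibration is good to about 2 mm. A picture is of the moment at which its call begins. There is no depth.
- r.finish_job(): hands the job in; it is judged then, once.
The state is a dict: "clock": time; "q": joint angles; "qd": joint speeds; "joint_torque": joint torques, N m; "tool_pos": TCP position; "eef_rot": TCP orientation; "contact_force": force on the tool from outside, world axes, zero at the start; "moment": the same for the moment, N m; "opening": opening from 0.0 (shut) to 1.0 (fully open); "finger_force": force on a finger pad.
Only numpy, scipy, OpenCV 4.12 (cv2) and the standard library are available. Lean on these libraries where they do the work, as an engineer would, in place of code of your own. Each camera call takes 0.05 s, during which the arm holds its last target. There are 200 camera calls.

## Task

The roller lying on the white line of the marking pallet is finished: push its top sideways with the fingertips and roll it to the left until it rests against the steel stop rail. Then, in the same way, roll the unmarked roller from the right-hand part of the mat until it lies centred and square on the white line, and leave both at rest. Roll them only, never lifting them or merely sliding them along, and leave everything else where it is.

Things in the scene. Friction and masses are not known exactly. Their poses are not given: they have to be found in the camera images.
- pallet: Fixed marking pallet: aluminium plate 290 (x) x 380 (y) x 12 mm, black rubber mat 3 mm thick on it (mat top 15 mm above the bench; x -139..+139, y -199..+145 mm). Origin on the bench under the middle of the white line; x along the line, away from the robot (turned up to 0.35 rad), y to the left (rolling direction), z up. Lifting handles at plate level stick out 30 mm beyond both y ends.
- line (a point): Middle of the white line on the mat, at mat level (15 mm above the bench); axes as the pallet's. The line is 200 mm long along x and 3 mm wide.
- stop_face (a point): Middle, at mat level, of the inner face of the steel stop rail at the pallet's left end (150 mm left of the line, rail 240 mm long, top 15 mm above the mat); axes as the pallet's. A roller resting against the rail has its axis 20 mm before this face.
- finished: Finished conveyor roller, polished steel (friction about 0.3), small dark laser-marked square code on it (on top at the start), lying on the white line: 40 mm diameter, 120 mm long, plus a 12 x 15 mm steel stub axle at each end; about 0.34 kg. Origin on the axis at mid-length, 20 mm above the mat; x is the roller's axis, along the line; y and z turn as it rolls. Let go at 0.1 m/s it rolls on 5 to 10 mm.
- blank: The next roller, the same but without a mark, lying on the mat 95 to 140 mm to the right of the line, parallel to it within 0.06 rad. Origin and axes as for the finished roller. Fingertips pressed on a top with 3 to 6 N and drawn sideways roll it by half their own travel; pushing from behind just above mid-height rolls it ahead of them; from behind near the top they may ride up on it.
- gauge: Focus gauge, a stepped aluminium block on a black foot, 22 x 30 mm, 44 mm high, standing on the mat's far edge strip, at least 100 mm beyond the pallet's middle. Origin under its centre. Not part of the job.
- parallel: Ground steel parallel 12 x 70 x 18 mm, lying along y on the near edge strip of the mat. Origin under its centre. Not part of the job.
- solvent: White bottle with black cap, 60 mm in diameter, 150 mm high, standing on the bench to the left of the pallet. Not part of the job.
- mug: White mug, 80 mm in diameter, 90 mm high, on the bench to the left. Not part of the job.
- driver: Screwdriver with black handle lying on the bench to the right of the pallet. Not part of the job.
- caliper: Digital caliper, about 240 mm long, lying on the bench to the right of the pallet. Not part of the job.
- vblock: Steel V-block 60 x 40 x 36 mm on the bench to the left of the pallet. Not part of the job.
Things that resemble listed ones, but are neither listed nor needed, are in the scene too. What is shaped like the finished but orange or yellow is not meant.

How it is judged:
On the way, in this order (a step that is already met when the one before it is completed fails the run):
1. the finished roller turns over as it rolls (its top has come underneath), lying on the mat (angle between finished's own z axis and vertical above 2 rad and x of finished in the frame of line between -0.03 and 0.03 m and z of finished in the frame of line below 0.026 m), for 0.02 s.
2. the finished roller rests against the stop rail (y of finished in the frame of line above 0.122 m and angle between the x axis of finished and the x axis of line, either way round below 0.12 rad and x of finished in the frame of line between -0.03 and 0.03 m and z of finished in the frame of line below 0.026 m and linear speed of finished below 0.01 m/s and angular speed of finished below 0.3 rad/s), for 0.2 s.
3. the unmarked roller turns over as it rolls, lying on the mat (angle between blank's own z axis and vertical above 2 rad and x of blank in the frame of line between -0.03 and 0.03 m and z of blank in the frame of line below 0.026 m), for 0.02 s.
4. the unmarked roller lies at rest on the white line (y of blank in the frame of line between -0.005 and 0.005 m and angle between the x axis of blank and the x axis of line, either way round below 0.1 rad and x of blank in the frame of line between -0.03 and 0.03 m and z of blank in the frame of line below 0.026 m and linear speed of blank below 0.01 m/s and angular speed of blank below 0.3 rad/s), for 0.2 s.
At the end, for the whole second after the job is handed in: Unmarked roller at rest on the mat, axis within 5 mm of the white line, parallel within 0.1 rad, centred along it within 30 mm; finished roller at rest against the stop rail (within 8 mm, parallel within 0.12 rad, centred within 30 mm). Both were rolled there, the finished one first (all of step 2 and all of step 4); the robot touches nothing.
It fails at once if a roller is lifted off the mat (more than 8 mm) (z of any of finished, blank in the frame of line above 0.028 m).
It fails at once if a roller leaves the mat (z of any of finished, blank in the frame of line below 0.012 m).
It fails at once if something that is not part of the job is moved (more than 15 mm) (distance of any of gauge, parallel, solvent, mug, driver, caliper, vblock from where it was at the start of the episode above 0.015 m).
It also fails if it takes over 61 s, if anything falls off the work surface, if the arm or the gripper's body presses on something with over 40 N, if the wrist force passes 120 N, or if a joint passes its speed limit or range.

## Working session

There is one attempt and no reset: what is moved stays moved. The work goes in short steps, Python scripts to look and compute and a tool call to move; the robot and the scene stay as the last step left them, time stands still between calls to the robot, and variables do not carry over. Pictures are saved under pics/ and viewed, at most 10 in all, crops included, and the job is handed in when it is done.

Besides the shell and the picture viewer there is one more tool, called as name([rows], argument=value, ...), one row to a line, values as JSON. step_arm: Moves the arm, as the interface text tells. Its arguments: {"type":"object","properties":{"steps":{"type":"array","items":{"type":"array","items":{"type":"number"}}},"force":{"type":"number"}},"required":["steps"]}

```bash
mkdir -p pics; ls
cat > h.py <<'E'
import numpy as np, cv2
from plant import r
def snap(n,f=None):
    s=r.snapshot(n)
    if f: cv2.imwrite('pics/'+f,cv2.cvtColor(np.asarray(s['pixels']),cv2.COLOR_RGB2BGR))
    return s
def K(s): return np.array([[s['fx'],0,s['cx']],[0,s['fy'],s['cy']],[0,0,1.]])
def ray(s,uv):
    p=cv2.undistortPoints(np.float64(uv).reshape(-1,1,2),K(s),np.float64(s['dist_coeffs'])).reshape(-1,2)
    T=np.array(s['cam_to_world']); d=np.c_[p,np.ones(len(p))]@T[:3,:3].T
    return T[:3,3],d
def plane(s,uv,z):
    o,d=ray(s,uv); return o+d*((z-o[2])/d[:,2])[:,None]
def tri(s1,u1,s2,u2):
    o1,d1=ray(s1,[u1]);o2,d2=ray(s2,[u2]);d1=d1[0];d2=d2[0]
    t=np.linalg.lstsq(np.c_[d1,-d2],o2-o1,rcond=None)[0]
    return (o1+t[0]*d1+o2+t[1]*d2)/2, np.linalg.norm(o1+t[0]*d1-o2-t[1]*d2)
E
python3 - <<'E'
from h import *
for n in('scene','top'):
    s=snap(n,n+'0.png'); print(n,np.round(s['cam_to_world'],3).tolist(),s['fx'],s['dist_coeffs'])
print(r.get_state())
E
```

```text
pics
scene [[-0.782, 0.406, -0.473, 0.942], [0.624, 0.509, -0.594, 0.544], [0.0, -0.759, -0.651, 0.671], [0.0, 0.0, 0.0, 1.0]] 363.773630228908 [-0.01028948  0.          0.          0.          0.        ]
top [[0.017, -0.99, 0.142, 0.314], [-1.0, -0.017, 0.002, -0.031], [0.0, -0.142, -0.99, 1.376], [0.0, 0.0, 0.0, 1.0]] 464.16519819441254 [-0.05554024  0.          0.          0.          0.        ]
{'clock': 0.1, 'q': array([-1.31516423,  0.68989431, -0.19453782,  1.56621769,  0.15731958,
        0.90248917, -0.2150892 ]), 'qd': array([ 0.00048608, -0.00283823,  0.00034835, -0.00289735, -0.00021774,
        0.00018086, -0.00061898]), 'joint_torque': array([-3.59456935e-03, -5.28499031e+01, -1.27183802e+00, -1.53837276e+01,
       -5.26221155e-02,  1.98413203e-03,  3.27210046e-05]), 'tool_pos': array([0.13742982, 0.6091645 , 0.25500023]), 'eef_rot': array([ 1.10633967e-01,  9.93860892e-01, -8.06789216e-04, -2.94091964e-05]), 'contact_force': array([ 0.5030734 , -0.20780893,  0.00270938]), 'moment': array([-0.01384487,  0.00272124,  0.01615394]), 'finger_force': 0.0, 'opening': 1.003072875832283}
```

View pics/scene0.png

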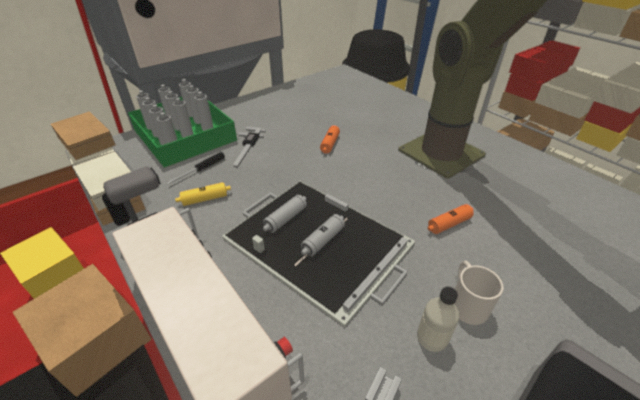

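View pics/top0.png

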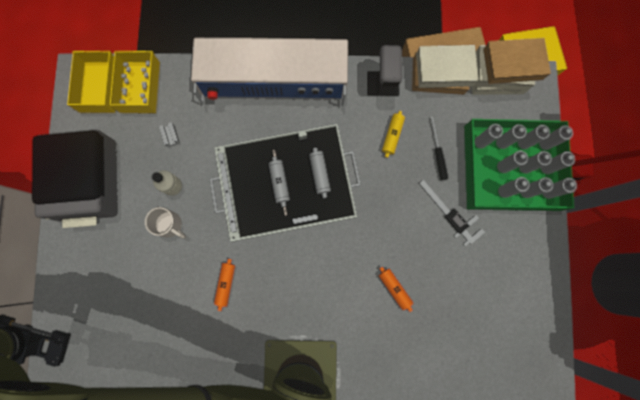

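The top view shows these candidates:
- Steel roller with the dark code at (279,181), on the line: the finished one.
- Plain steel roller at (319,173): the blank.
- Not wanted: orange at (225,285) and (395,290), yellow at (393,133), upright rollers in the green tray around (525,155).

The stop rail is on the left, around x≈226. The gauge is at (302,134) and the parallel at (305,219). I'll measure and take the close crop.

```bash
cat >> h.py <<'E'
def rollers(s,box,thr=95):
    x0,y0,x1,y1=box
    g=cv2.cvtColor(np.asarray(s['pixels']),cv2.COLOR_RGB2GRAY)[y0:y1,x0:x1]
    n,l,st,c=cv2.connectedComponentsWithStats((g>thr).astype(np.uint8))
    out=[]
    for i in range(1,n):
        if st[i,4]<40: continue
        p=np.argwhere(l==i)[:,::-1]+[x0,y0]
        out.append((st[i,4],p.mean(0),cv2.minAreaRect(p.astype(np.float32)),st[i,:4]+[x0,y0,0,0]))
    return out
E
python3 - <<'E'
from h import *
s=snap('top'); s2=snap('scene')
im=np.asarray(s['pixels'])[110:250,205:365,::-1]; cv2.imwrite('pics/c1.png',cv2.resize(im,None,fx=4.2,fy=4.2,interpolation=cv2.INTER_CUBIC))
for S,b in((s,(232,128,350,235)),(s2,(228,185,400,305))):
    for a in rollers(S,b): print(a)
# mat quad: dark pixels
for S,b in((s,(210,115,362,245)),(s2,(215,175,420,325))):
    x0,y0,x1,y1=b
    m=(cv2.cvtColor(np.asarray(S['pixels']),cv2.COLOR_RGB2GRAY)[y0:y1,x0:x1]<55).astype(np.uint8)
    m=cv2.morphologyEx(m,cv2.MORPH_OPEN,np.ones((3,3)))
    cs=max(cv2.findContours(m,0,2)[0],key=cv2.contourArea)
    q=cv2.approxPolyN(cv2.convexHull(cs),4).reshape(-1,2)+[x0,y0]
    print(q.tolist(),np.round(plane(S,q,.015),4).tolist())
E
```

```text
(np.int32(895), array([264.74078212, 133.54636872]), ((278.0, 136.5), (17.0, 92.0), 90.0), array([232, 128,  93,  18]))
(np.int32(460), array([344.85869565, 149.55434783]), ((342.5, 159.5), (63.0, 13.0), 90.0), array([336, 128,  14,  64]))
(np.int32(509), array([319.84282908, 172.01375246]), ((319.88458251953125, 172.42306518554688), (50.20572280883789, 11.766966819763184), 78.69007110595703), array([311, 148,  19,  50]))
(np.int32(525), array([278.94857143, 181.3447619 ]), ((279.0192565917969, 182.59616088867188), (64.32608795166016, 11.963083267211914), 78.69007110595703), array([270, 151,  19,  64]))
(np.int32(168), array([234.05357143, 219.64285714]), ((235.5, 213.5), (6.999999046325684, 40.99999237060547), 0.0), array([232, 193,   8,  42]))
(np.int32(121), array([304.9338843 , 218.76859504]), ((304.9547119140625, 218.7584991455078), (4.791501998901367, 24.694664001464844), 79.3803482055664), array([293, 215,  25,   9]))
(np.int32(951), array([316.64037855, 228.06414301]), ((301.5, 225.0), (18.0, 95.0), 90.0), array([254, 216,  96,  19]))
(np.int32(1606), array([249.96948941, 200
[... 860 characters left out ...]
), ((275.0, 270.5), (93.99998474121094, 66.99998474121094), -0.0), array([228, 237,  95,  68]))
(np.int32(1882), array([380.12858661, 282.69022317]), ((371.0, 272.0), (64.0, 56.0), 90.0), array([343, 240,  57,  65]))
(np.int32(77), array([302.41558442, 254.88311688]), ((301.31463623046875, 256.1966552734375), (6.465987205505371, 21.62395668029785), 32.00538635253906), array([294, 247,  16,  19]))
[[353, 214], [241, 236], [225, 148], [335, 127]] [[0.4683, -0.1476, 0.015], [0.3977, 0.1804, 0.015], [0.662, 0.2393, 0.015], [0.7329, -0.0919, 0.015]]
[[401, 236], [334, 312], [227, 234], [300, 183]] [[0.4019, 0.1849, 0.015], [0.6666, 0.2427, 0.015], [0.7339, -0.0885, 0.015], [0.4725, -0.14, 0.015]]
```

View pics/c1.png

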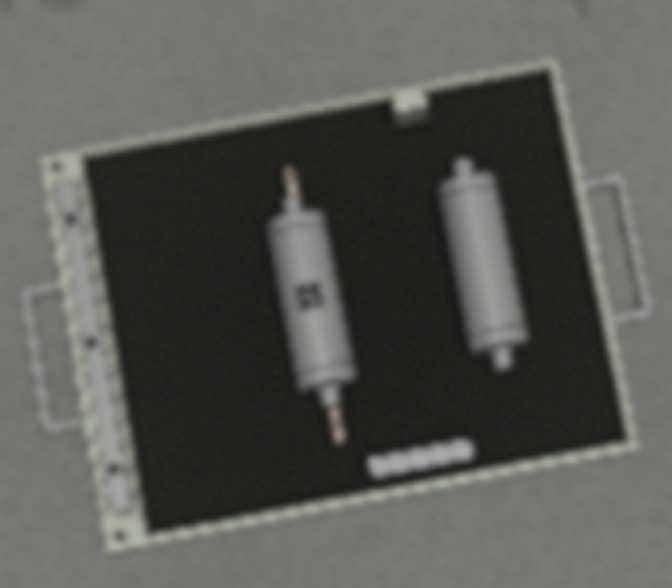

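The crop confirms it: the coded roller is on the line at (279,180), with line ends near (274,149) and (285.5,215). The blank is at (319,172), and the gauge and parallel are clear of both paths. Next is two-view triangulation.

```bash
cat >> h.py <<'E'
YAW=0.21; O=np.array([.5613,.0738])
def pal(p):
    c,s=np.cos(YAW),np.sin(YAW); return np.array([[c,s],[-s,c]])@(np.asarray(p)[:2]-O)
def wor(x,y):
    c,s=np.cos(YAW),np.sin(YAW); return O+np.array([[c,-s],[s,c]])@[x,y]
from scipy.spatial.transform import Rotation as R
def go(x,y,ztip):
    "cm/deg in tool axes to reach pallet (x,y), tips at height ztip, tool x = pallet y"
    st=r.get_state(); Rt=R.from_quat(st['eef_rot']); p=np.r_[wor(x,y),ztip+r.tip_reach]
    a=YAW+np.pi/2; G=R.from_matrix(np.array([[np.cos(a),np.sin(a),0],[np.sin(a),-np.cos(a),0],[0,0,-1]]))
    print('t',st['clock'],'pal',np.round(pal(st['tool_pos'])*1e3,1),'tip z',round(st['tool_pos'][2]*1e3-17,1),'F',np.round(st['contact_force'],1))
    print('shift cm',np.round(Rt.inv().apply(p-st['tool_pos'])*100,2),'turn deg',np.round((Rt.inv()*G).as_rotvec(degrees=True),1))
E
python3 - <<'E'
from h import *
s=snap('top'); s2=snap('scene')
L=plane(s,[[274,149.3],[285.5,215.2]],.015); L2=plane(s2,[[346,215],[295.5,265]],.015)
print('line',L.round(4).tolist(), L.mean(0), np.arctan2(*(L[0]-L[1])[[1,0]]), 'scene',L2.round(4).tolist())
for n,a,b in(('blank',(319.84,172.2),(285.17,211.18)),('fin',(279,181.3),(323.5,234.2))):
    p,e=tri(s,a,s2,b); print(n,p.round(4),e, pal(p), 'z35 top',pal(plane(s,[a],.035)[0]), 'scene',pal(plane(s2,[b],.035)[0]))
go(.0,-.045,.2)
E
```

```text
line [[0.6602, 0.0911, 0.015], [0.4614, 0.0514, 0.015]] [0.56078861 0.07123185 0.015     ] 0.1972468221280465 scene [[0.4578, 0.0441, 0.015], [0.6575, 0.0962, 0.015]]
blank [ 0.5871 -0.0472  0.0373] 0.0015063435620028818 [-1.11986586e-05 -1.23722896e-01] z35 top [ 0.00092543 -0.12443896] scene [-0.00208277 -0.12486427]
fin [0.5585 0.0728 0.0322] 0.002497526811034115 [-0.00294871 -0.00035351] z35 top [-0.0027698  -0.00148383] scene [-0.00152907  0.00237516]
t 0.3 pal [-302.9  612.3] tip z 238.5 F [ 0.   0.3 -0.4]
shift cm [-55.01 -47.03   3.87] turn deg [-0.   0.  65.3]
```

step_arm([
  [-4.2,-3.6,0,0,0,0,-0.8],
  [-4.2,-3.6,0,0,0,0,-0.8],
  [-4.2,-3.6,0,0,0,0,-0.8],
  [-4.2,-3.6,0,0,0,0,-0.8],
  [-4.2,-3.6,0,0,0,0,-0.8],
  [-4.2,-3.6,0,0,0,0,-0.8],
  [-4.2,-3.6,0,0,0,0,-0.8],
  [-4.2,-3.6,0,0,0,0,-0.8],
])

```text
clock: 1.3
tool_pos: [0.403, 0.2535, 0.2559]
eef_rot: [0.111, 0.994, 0.0, 0.0]
contact_force: [0.8, 0.6, 0.3]
opening: 0.897
finger_force: 0.0
```

step_arm([
  [-4.2,-3.6,0,0,0,0,-0.8],
  [-4.2,-3.6,0,0,0,0,-0.8],
  [-4.2,-3.6,0,0,0,0,-0.8],
  [-4.2,-3.6,0,0,0,0,-0.8],
  [0,0,2,0,0,10,-0.8],
  [0,0,2,0,0,10,-0.8],
  [0,0,0,0,0,10,-0.8],
  [0,0,0,0,0,10,-0.8],
])

```text
clock: 2.3
tool_pos: [0.534, 0.0775, 0.2154]
eef_rot: [0.446, 0.895, -0.0, -0.0]
contact_force: [-0.1, 0.7, 0.4]
opening: 0.899
finger_force: 0.0
```

step_arm([
  [0,0,2,0,0,10,-0.8],
  [0,0,2,0,0,10,-0.8],
  [0,0,0,0,0,5.3,-0.8],
  [0,0,0,0,0,0,-0.8],
])

```text
clock: 2.8
tool_pos: [0.5341, 0.0776, 0.1755]
eef_rot: [0.629, 0.778, -0.0, 0.0]
contact_force: [-0.4, -0.0, 0.2]
opening: 0.9
finger_force: 0.0
```

```bash
python3 -c "
from h import *
go(0,-.045,.08)"
```

```text
t 2.8 pal [-25.8   9.4] tip z 158.5 F [-0.4 -0.   0.2]
shift cm [-5.44  2.58  7.85] turn deg [-0.  0.  0.]
```

step_arm([
  [-3,1.3,2,0,0,0,-0.8],
  [-3,1.3,2,0,0,0,-0.8],
  [0,0,4,0,0,0,-0.8],
  [0,0,3.5,0,0,0,-0.8],
  [0,0,0.6,0,0,0,-0.8],
  [0,0,0,0,0,0,-0.8],
])

```text
clock: 3.55
tool_pos: [0.5724, 0.0242, 0.0553]
eef_rot: [0.629, 0.777, 0.0, 0.0]
contact_force: [0.9, -0.6, 0.1]
opening: 0.899
finger_force: 0.0
```

```bash
python3 -c "
from h import *
go(0,-.03,.038)
s=snap('scene'); im=np.asarray(s['pixels'])[170:330,210:430,::-1]; cv2.imwrite('pics/c2.png',cv2.resize(im,None,fx=3.5,fy=3.5,interpolation=cv2.INTER_CUBIC))"
```

```text
t 3.55 pal [  0.5 -50.8] tip z 38.3 F [ 0.9 -0.6  0.1]
shift cm [ 2.08 -0.05  0.03] turn deg [ 0. -0.  0.]
```

View pics/c2.png

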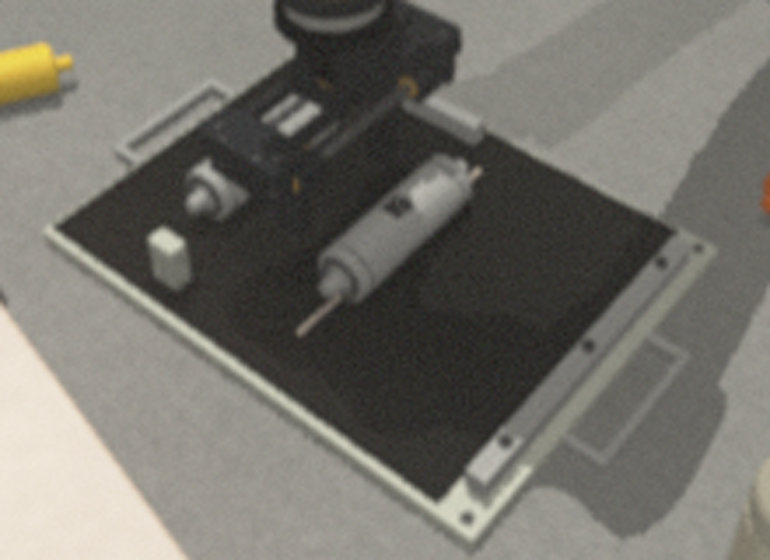

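The gripper stands between the rollers: blank behind at crop (215,190), finished ahead at (400,225). The fingers are clear of everything. Now I'll push from behind, just above mid-height.

step_arm([
  [0.8,0,0,0,0,0,-0.8],
  [0.5,0,0,0,0,0,-0.8],
  [0.5,0,0,0,0,0,-0.8],
  [0.5,0,0,0,0,0,-0.8],
  [0.5,0,0,0,0,0,-0.8],
  [0.5,0,0,0,0,0,-0.8],
  [0.5,0,0,0,0,0,-0.8],
  [0.5,0,0,0,0,0,-0.8],
])

```text
clock: 4.6
tool_pos: [0.563, 0.0665, 0.0547]
eef_rot: [0.629, 0.777, 0.0, -0.0]
contact_force: [1.2, 0.0, 1.3]
opening: 0.902
finger_force: 0.1
```

```bash
python3 -c "
from h import *
go(0,.08,.038)
s=snap('scene'); im=np.asarray(s['pixels'])[170:330,210:430,::-1]; cv2.imwrite('pics/c3.png',cv2.resize(im,None,fx=3.5,fy=3.5,interpolation=cv2.INTER_CUBIC))"
```

```text
t 4.6 pal [ 0.1 -7.5] tip z 37.7 F [1.2 0.  1.3]
shift cm [ 8.75 -0.02 -0.03] turn deg [-0. -0. -0.]
```

View pics/c3.png

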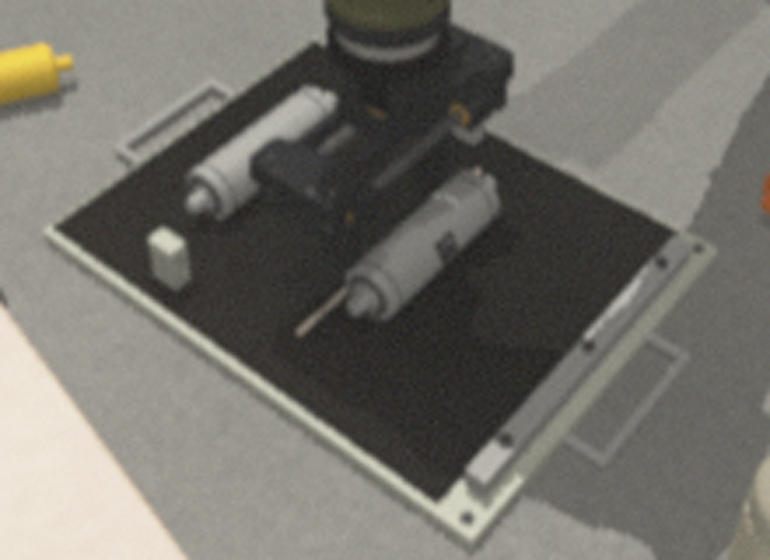

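The roller is rolling: its code has turned from the top to the front side at (445,245), and it is still parallel to the line. I'll continue.

step_arm([
  [0.5,0,0,0,0,0,-0.8],
  [0.5,0,0,0,0,0,-0.8],
  [0.5,0,0,0,0,0,-0.8],
  [0.5,0,0,0,0,0,-0.8],
  [0.5,0,0,0,0,0,-0.8],
  [0.5,0,0,0,0,0,-0.8],
  [0.5,0,0,0,0,0,-0.8],
  [0.5,0,0,0,0,0,-0.8],
])

```text
clock: 5.65
tool_pos: [0.5547, 0.1057, 0.0547]
eef_rot: [0.629, 0.777, 0.0, -0.0]
contact_force: [0.6, -0.7, -0.1]
opening: 0.902
finger_force: 0.1
```

step_arm([
  [0.5,0,0,0,0,0,-0.8],
  [0.5,0,0,0,0,0,-0.8],
  [0.5,0,0,0,0,0,-0.8],
  [0.5,0,0,0,0,0,-0.8],
  [0.5,0,0,0,0,0,-0.8],
  [0.5,0,0,0,0,0,-0.8],
  [0.5,0,0,0,0,0,-0.8],
  [0.4,0,0,0,0,0,-0.8],
])

```text
clock: 6.65
tool_pos: [0.5466, 0.144, 0.0547]
eef_rot: [0.629, 0.777, 0.0, -0.0]
contact_force: [-0.3, 0.0, 0.5]
opening: 0.903
finger_force: 0.0
```

step_arm([
  [0.4,0,0,0,0,0,-0.8],
  [0.4,0,0,0,0,0,-0.8],
  [0.4,0,0,0,0,0,-0.8],
  [0.4,0,0,0,0,0,-0.8],
  [0.3,0,0,0,0,0,-0.8],
  [0.3,0,0,0,0,0,-0.8],
])

```text
clock: 7.4
tool_pos: [0.542, 0.1651, 0.0547]
eef_rot: [0.629, 0.777, -0.0, 0.0]
contact_force: [0.2, -0.1, 1.1]
opening: 0.898
finger_force: 0.1
```

```bash
python3 -c "
from h import *
go(0,.101,.038)
s=snap('scene'); im=np.asarray(s['pixels'])[170:330,210:430,::-1]; cv2.imwrite('pics/c4.png',cv2.resize(im,None,fx=3.5,fy=3.5,interpolation=cv2.INTER_CUBIC))"
```

```text
t 7.4 pal [ 0.2 93.3] tip z 37.7 F [ 0.2 -0.1  1.1]
shift cm [ 0.77 -0.02 -0.03] turn deg [ 0.  0. -0.]
```

View pics/c4.png

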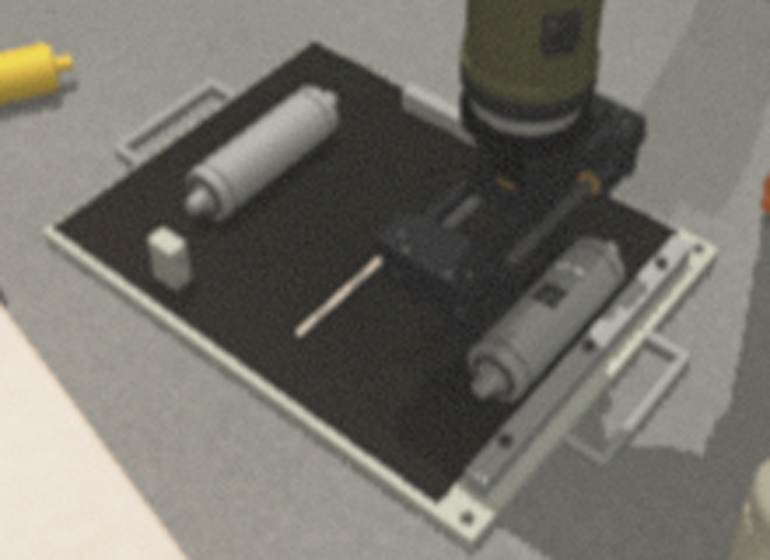

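The code has gone right round and the roller lies almost against the rail, at crop (545,320). I'll push slowly until the force rises.

step_arm([
  [0.2,0,0,0,0,0,-0.8],
  [0.2,0,0,0,0,0,-0.8],
  [0.1,0,0,0,0,0,-0.8],
  [0.1,0,0,0,0,0,-0.8],
])

```text
clock: 7.95
tool_pos: [0.541, 0.1702, 0.0547]
eef_rot: [0.63, 0.777, -0.0, 0.0]
contact_force: [0.7, -3.0, 0.3]
opening: 0.9
finger_force: 1.3
```

step_arm([
  [0.1,0,0,0,0,0,-0.8],
  [0.1,0,0,0,0,0,-0.8],
  [0,0,0,0,0,0,-0.8],
])

```text
clock: 8.32
tool_pos: [0.5408, 0.1705, 0.0548]
eef_rot: [0.63, 0.777, -0.001, 0.001]
contact_force: [1.5, -5.9, 0.3]
opening: 0.898
finger_force: 2.9
```

```bash
python3 -c "
from h import *
go(0,.101,.038)"
```

```text
t 8.325 pal [ 0.1 98.9] tip z 37.8 F [ 1.5 -5.9  0.3]
shift cm [ 0.21 -0.02 -0.02] turn deg [-0.   0.2 -0.1]
```

It is against the rail: the force is 6 N, and at contact the tool stands at y = 98.9 in my frame. That puts the fingers at y ≈ -31 when the blank is on the line. I'll back off and go behind the blank.

step_arm([
  [-0.3,0,0,0,0,0,-0.8],
  [-1,0,0,0,0,0,-0.8],
  [-1,0,-2,0,0,0,-0.8],
  [-2,0,-4,0,0,0,-0.8],
  [-4.5,0,0,0,0,0,-0.8],
  [-4.5,0,0,0,0,0,-0.8],
  [-4.5,0,0,0,0,0,-0.8],
  [-4.5,0,0,0,0,0,-0.8],
])

```text
clock: 9.32
tool_pos: [0.5873, -0.0473, 0.1163]
eef_rot: [0.63, 0.777, 0.001, 0.001]
contact_force: [0.1, -0.8, -0.6]
opening: 0.902
finger_force: 0.0
```

step_arm([
  [-4.5,0,0,0,0,0,-0.8],
  [0,0,0,0,0,0,-0.8],
  [0,0,0,0,0,0,-0.8],
])

```text
clock: 9.7
tool_pos: [0.5961, -0.089, 0.1156]
eef_rot: [0.629, 0.777, 0.001, -0.0]
contact_force: [0.1, 0.4, 0.3]
opening: 0.898
finger_force: 0.0
```

```bash
python3 -c "
from h import *
go(0,-.17,.038)
s=snap('scene'); im=np.asarray(s['pixels'])[170:330,210:430,::-1]; cv2.imwrite('pics/c5.png',cv2.resize(im,None,fx=3.5,fy=3.5,interpolation=cv2.INTER_CUBIC))"
```

```text
t 9.7 pal [ 1.000e-01 -1.665e+02] tip z 98.6 F [0.1 0.4 0.3]
shift cm [-0.36 -0.02  6.06] turn deg [ 0.1 -0.  -0.1]
```

View pics/c5.png

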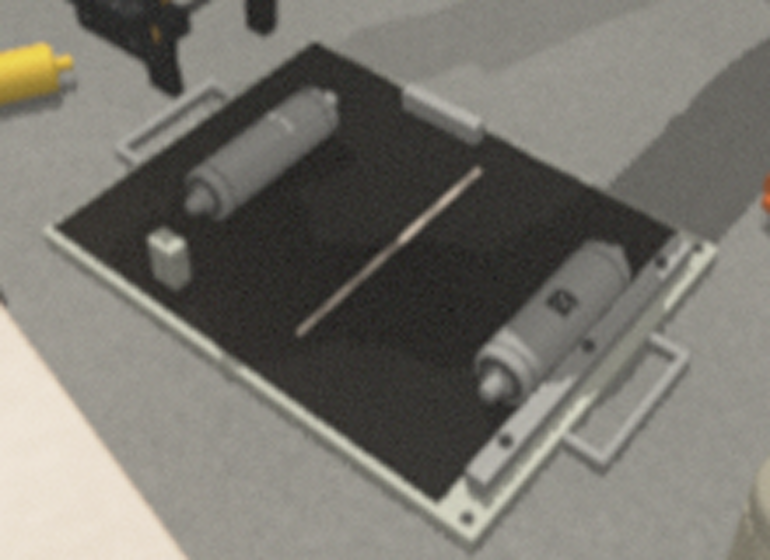

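The finished roller rests against the rail at crop (560,320), and the line at (390,250) is free. The blank is at (260,155), slightly turned, and the fingers stand behind it. I'll lower them and push.

step_arm([
  [-0.3,0,3,0,0,0,-0.8],
  [0,0,2.5,0,0,0,-0.8],
  [0,0,0.6,0,0,0,-0.8],
  [0.5,0,0,0,0,0,-0.8],
  [0.5,0,0,0,0,0,-0.8],
  [0.5,0,0,0,0,0,-0.8],
  [0.5,0,0,0,0,0,-0.8],
  [0.5,0,0,0,0,0,-0.8],
])

```text
clock: 10.75
tool_pos: [0.5916, -0.0674, 0.054]
eef_rot: [0.629, 0.777, 0.0, 0.0]
contact_force: [0.5, -0.4, -0.4]
opening: 0.901
finger_force: 0.1
```

step_arm([
  [0.5,0,0,0,0,0,-0.8],
  [0.5,0,0,0,0,0,-0.8],
  [0.5,0,0,0,0,0,-0.8],
  [0.5,0,0,0,0,0,-0.8],
  [0.5,0,0,0,0,0,-0.8],
  [0.5,0,0,0,0,0,-0.8],
  [0.5,0,0,0,0,0,-0.8],
  [0.5,0,0,0,0,0,-0.8],
])

```text
clock: 11.75
tool_pos: [0.5832, -0.0284, 0.0537]
eef_rot: [0.629, 0.777, 0.0, -0.0]
contact_force: [0.2, 0.1, 0.1]
opening: 0.898
finger_force: 0.1
```

step_arm([
  [0.5,0,0,0,0,0,-0.8],
  [0.5,0,0,0,0,0,-0.8],
  [0.5,0,0,0,0,0,-0.8],
  [0.5,0,0,0,0,0,-0.8],
  [0.5,0,0,0,0,0,-0.8],
  [0.5,0,0,0,0,0,-0.8],
  [0.5,0,0,0,0,0,-0.8],
  [0.4,0,0,0,0,0,-0.8],
])

```text
clock: 12.75
tool_pos: [0.5751, 0.01, 0.0537]
eef_rot: [0.629, 0.777, 0.0, -0.0]
contact_force: [-0.8, -0.4, 0.1]
opening: 0.9
finger_force: 0.0
```

```bash
python3 -c "
from h import *
go(0,-.0311,.038)
s=snap('scene'); im=np.asarray(s['pixels'])[170:330,210:430,::-1]; cv2.imwrite('pics/c6.png',cv2.resize(im,None,fx=3.5,fy=3.5,interpolation=cv2.INTER_CUBIC))"
```

```text
t 12.75 pal [  0.2 -65.3] tip z 36.7 F [-0.8 -0.4  0.1]
shift cm [ 3.42 -0.02 -0.13] turn deg [ 0. -0. -0.]
```

View pics/c6.png

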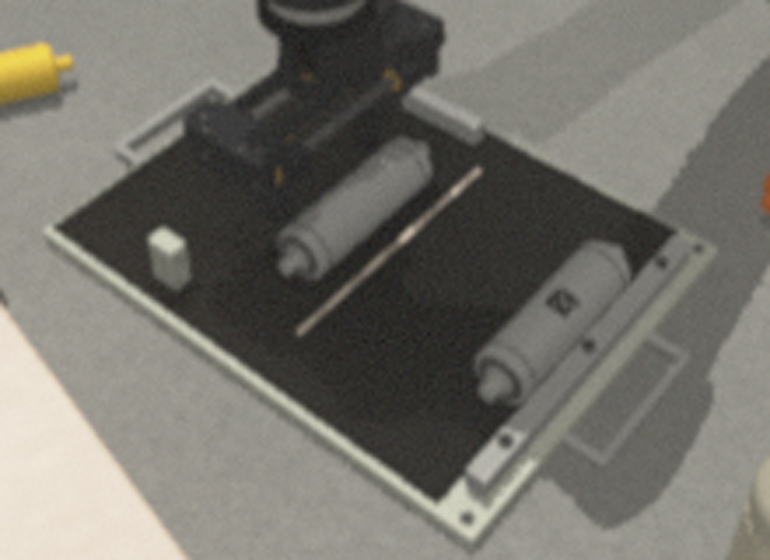

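step_arm([
  [0.4,0,0,0,0,0,-0.8],
  [0.4,0,0,0,0,0,-0.8],
  [0.4,0,0,0,0,0,-0.8],
  [0.4,0,0,0,0,0,-0.8],
  [0.3,0,0,0,0,0,-0.8],
  [0.3,0,0,0,0,0,-0.8],
  [0.2,0,0,0,0,0,-0.8],
  [0.2,0,0,0,0,0,-0.8],
])

```text
clock: 13.8
tool_pos: [0.5697, 0.0349, 0.0537]
eef_rot: [0.629, 0.777, -0.0, 0.0]
contact_force: [0.9, 0.1, -0.1]
opening: 0.899
finger_force: 0.1
```

step_arm([
  [0.1,0,0,0,0,0,-0.8],
  [0.1,0,0,0,0,0,-0.8],
  [0.1,0,0,0,0,0,-0.8],
  [0,0,0,0,0,0,-0.8],
  [0,0,0,0,0,0,-0.8],
])

```text
clock: 14.42
tool_pos: [0.5691, 0.0379, 0.0537]
eef_rot: [0.629, 0.777, 0.0, -0.0]
contact_force: [-0.3, 0.5, -0.4]
opening: 0.9
finger_force: 0.0
```

```bash
python3 -c "
from h import *
go(0,-.0311,.038)
s=snap('scene'); im=np.asarray(s['pixels'])[170:330,210:430,::-1]; cv2.imwrite('pics/c7.png',cv2.resize(im,None,fx=3.5,fy=3.5,interpolation=cv2.INTER_CUBIC))"
```

```text
t 14.425 pal [  0.1 -36.8] tip z 36.7 F [-0.3  0.5 -0.4]
shift cm [ 0.57 -0.01 -0.13] turn deg [-0. -0. -0.]
```

View pics/c7.png

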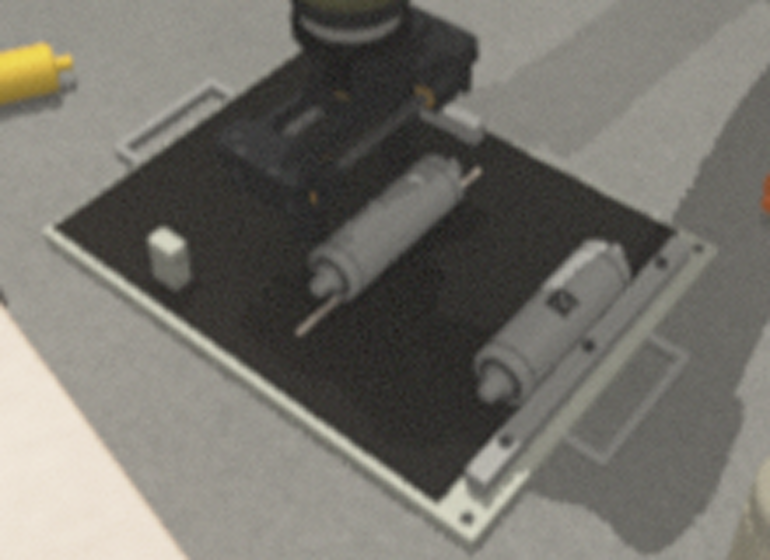

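The blank's near stub is at crop (325,278), where the finished roller's was at (335,282) on the line. It is therefore about 6 mm short, which agrees with the tool reading (-36.8 against -31.1). I'll creep the rest.

step_arm([
  [0.1,0,0,0,0,0,-0.8],
  [0.1,0,0,0,0,0,-0.8],
  [0.1,0,0,0,0,0,-0.8],
  [0.1,0,0,0,0,0,-0.8],
  [0.1,0,0,0,0,0,-0.8],
  [0,0,0,0,0,0,-0.8],
  [0,0,0,0,0,0,-0.8],
  [0,0,0,0,0,0,-0.8],
])

```text
clock: 15.48
tool_pos: [0.5681, 0.0427, 0.0537]
eef_rot: [0.629, 0.777, 0.0, -0.0]
contact_force: [0.0, 0.8, 0.0]
opening: 0.902
finger_force: 0.0
```

```bash
python3 -c "
from h import *
go(0,-.0311,.038)
s=snap('scene'); im=np.asarray(s['pixels'])[170:330,210:430,::-1]; cv2.imwrite('pics/c8.png',cv2.resize(im,None,fx=3.5,fy=3.5,interpolation=cv2.INTER_CUBIC))
a=cv2.imread('pics/scene0.png',0);b=cv2.cvtColor(np.asarray(s['pixels']),cv2.COLOR_RGB2GRAY)
# shift of near end patch relative to the finished roller's original place on the line
t=a[248:268,296:318]
for n,im in(('now',b),):
    m=cv2.matchTemplate(im[238:278,286:328],t,cv2.TM_CCOEFF_NORMED);print(n,cv2.minMaxLoc(m)[1],np.array(cv2.minMaxLoc(m)[3])-10)
"
```

```text
t 15.475 pal [  0.1 -31.8] tip z 36.7 F [0.  0.8 0. ]
shift cm [ 0.07 -0.01 -0.13] turn deg [ 0. -0. -0.]
now 0.9327053427696228 [-1  1]
```

Now I'll retract and verify.

step_arm([
  [-0.3,0,0,0,0,0,-0.8],
  [-1,0,0,0,0,0,-0.8],
  [-1.5,0,-2,0,0,0,-0.8],
  [-4,0,-4,0,0,0,-0.8],
  [-6,0,-1,0,0,0,-0.8],
  [-6,0,0,0,0,0,-0.8],
  [-6,0,0,0,0,0,-0.8],
  [0,0,0,0,0,0,-0.8],
])

```text
clock: 16.52
tool_pos: [0.6186, -0.2095, 0.1239]
eef_rot: [0.634, 0.774, -0.002, 0.002]
contact_force: [-0.5, -0.3, -0.4]
opening: 0.902
finger_force: 0.0
```

```bash
python3 -c "
from h import *
s=snap('top'); s2=snap('scene')
for a in rollers(s,(232,128,350,235)): 
    if 300<a[0]<800: print('top',a)
for a in rollers(s2,(228,185,400,305)):
    if a[0]<800 and a[0]>300: print('scene',a)
A=np.asarray(s['pixels'])[110:250,205:365,::-1]; cv2.imwrite('pics/c9.png',cv2.resize(A,None,fx=4.2,fy=4.2,interpolation=cv2.INTER_CUBIC))
"
```

```text
top (np.int32(418), array([277.29186603, 175.97368421]), ((276.6646423339844, 174.48171997070312), (49.473331451416016, 11.595311164855957), 83.6598129272461), array([270, 150,  16,  50]))
top (np.int32(564), array([236.23404255, 199.69148936]), ((238.0, 199.5), (69.0, 12.0), 90.0), array([232, 165,  13,  70]))
top (np.int32(671), array([310.38897168, 228.46348733]), ((298.9053955078125, 231.93243408203125), (15.617903709411621, 81.37750244140625), 80.53767395019531), array([258, 218,  81,  17]))
scene (np.int32(653), array([323.66003063, 233.16998469]), ((324.0940856933594, 233.05941772460938), (15.83094310760498, 46.78923034667969), 50.710594177246094), array([302, 216,  42,  38]))
```

View pics/c9.png

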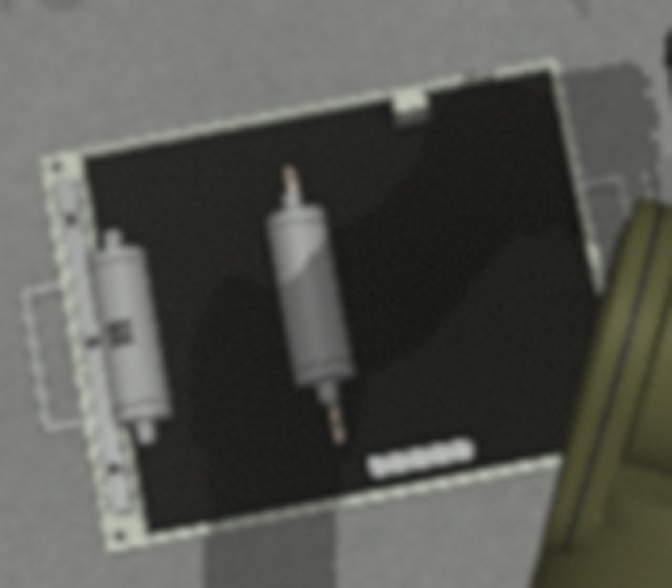

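The blank lies on the line at crop (312,295), the same place as the finished roller at the start, with both line ends in view beside its stubs. The finished roller lies against the rail at (132,335). I'm handing in.

```bash
python3 -c "
from h import *
print(r.finish_job())"
```

```text
the job is handed in; nothing more can be done
None
```

The job is handed in, with no verdict shown: both rollers were rolled by pushing from behind just above mid-height; in the last picture the finished one lies against the stop rail and the blank square on the white line, and nothing else was disturbed.

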